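Clamp the key-rack slat in the hall bench screw press

TASK

Get the wooden key-rack slat ready for drilling in the small screw press on the hall bench: slide it fully home against the press's end stop, then screw the knob down clockwise until you feel it bite on the wood, and give it just an eighth of a turn more so that it holds firmly without denting. Then let go, and leave the bell, dish, keys and carabiner where they are.

Things in the scene. Friction and masses are not known exactly. Their poses are not given: they have to be found in the camera images.
- press: Screw press fixed on the bench. Origin on the screw's axis at bench height, z up; +x is the way the slat is pushed home. Steel base plate 210 mm (x, -150 to +60) by 104 mm (y), top at z = 12 mm. On it two guide rails (x -70 to +40 mm) 8 mm high, 42 mm apart inside; they keep the slat straight.
- stop (a point): Middle of the end stop's face that the slat's front end must meet, 45 mm along the press's +x from the screw's axis, 20 mm above the bench. The stop is 61 mm wide and its top is 32 mm above the bench.
- bridge (a point): Top of the press's aluminium bridge on the screw's axis, 68 mm above the bench. Crossbar 24 mm (x) by 100 mm (y), on two posts 22 mm by 14 mm at y = +-42 mm. It carries the vertical screw: knob above, round foot (32 mm across, rubber cushioned) below.
- knob: Black bar knob on top of the screw, which carries the foot below. Origin on the screw's axis at the height to grip, about 97 mm above the bench as it starts. Bar 46 mm along its x, 14 mm thick along its y (pinch these faces), 36 mm tall: 20 mm below to 16 mm above the origin. Clockwise from above screws it and the foot down, 6 mm per turn; it stays where it is left.
- thread (a point): A point on the knob's axis 56 mm below its origin, in the spindle. The foot's setting differs each time: 0.4 to 2.7 mm clear of the slat, felt, not seen. The knob turns with 0.03 N m until the bite (0.4 to 2.8 rad); then, per eighth turn, the torque to keep turning climbs 0.3 to 0.45 N m and the pressure 39 N. Friction holds it, so a stopped knob may show less torque.
- slat: Loose plain wooden slat, 150 mm (x) by 40 mm (y) by 14 mm thick, about 70 g. Origin at the centre of its underside; axes along the press's. It lies on the base plate between the guide rails, front end under the screw, 30 to 65 mm short of the end stop. Fully home its origin is at x = -30 mm in the press's frame. It slides easily.
- slat_rear (a point): Centre of the slat's rear end face, 75 mm behind its origin, 7 mm above its underside: a free face 40 mm wide, 14 mm high, for pushing.
- bell: Bystander: red plastic bicycle bell with a thumb lever, 55 mm across, 46 mm high, loose. Origin under its centre.
- dish: Bystander: blue ceramic ring dish, 90 mm across, 25 mm high, loose. Origin under its centre.
- keys: Bystander: two nickel keys on a ring, about 65 mm by 60 mm lying flat, loose. Origin near the ring.
- carabiner: Bystander: stainless steel carabiner, 68 mm by 40 mm, 8 mm thick, lying flat, loose. Origin under its centre.
Mind the look-alikes: they are no part of the job. Of the things like the press, leave any that is blue; of the rest the smaller one is meant.

How it is judged:
By the outcome, as a careful person would: the job done as asked, in the order asked, and still so for the second after the job is handed in, with the robot touching nothing.
It also fails if it takes over 72 s, if anything falls off the work surface, if the arm or the gripper's body presses on something with over 40 N, if the wrist force passes 120 N, or if a joint passes its speed limit or range.

ROBOT

A 6-joint arm with a two-finger parallel gripper is mounted at the origin on the work surface. World frame = base frame: x ahead of the robot, y to its left, z up, the work surface at z = 0. Lengths are in m, angles in rad, forces in N, time in s.
With the tool pointing down it reaches from about 0.35 to 0.975 m from the base axis. Payload 4.9 kg.
Tool frame: the origin (TCP) lies at the very end of the fingers, on their centre line; the grasp point (between the pads) lies 19 mm behind it; z points along the fingers, y is the line along which they close (so a half turn about z gives the same grasp; the last joint's range is limited). The gripper opens to 85 mm and grips with 20 to 120 N. Pads are 22 mm wide; open, the fingers measure 114 mm over their backs; the gripper's body (76 mm by 85 mm) begins 54 mm behind the grasp point. The pads swing forward as they close: fully open they stand 13 mm farther back than shut.
Start: joints at [-1.385, 0.053, 1.613, -0, 1.476, -0.119], TCP at [0.188, -0.596, 0.231] pointing down, gripper open.
Joint ranges: [-3.01, 3.01], [-1.01, 2.22], [0.06, 2.58], [-1.02, 4.17], [0.09, 2.62], [-3.14, 3.14]. Speed limits (rad/s): [2.57, 2.57, 3.14, 3.14, 3.14, 3.14].

INTERFACE

Orientations are given as a rotation vector (axis times angle).
In Python, from station import ctrl, imaging gives the robot as it stands.
- The arm moves only by the tool play_rows, never from a script. Its argument "series" is a list of rows, each a list of 3 entries, a list of its own where there are three numbers: the opening, from 0 (shut) to 1 (fully open), then the shift along the tool's x, y, z each as a share of 0.05 m, from -1 to 1, then the turn, a rotation vector about the tool's x, y, z each as a share of 8 degrees, from -1 to 1. In form: [[grip, [dx, dy, dz], [ax, ay, az]], ...]. A call has 1 to 8 rows; each row shifts and turns the commanded pose from where the row before left it, along the tool's axes as they then stand; what a row does not reach is not made up. A row lasts 1/8 s, in which the tool goes at most 62.5 mm and 10.7 degrees, less where a joint would pass 70% of its speed; a pose out of reach is approached as far as the arm can. A call with a number of a shift or a turn outside -1 to 1 is refused whole. A call with a gripper value outside its range is refused whole. The fingers move at their own pace and stop on an object; "force" is the grip in N (left out, the last holds). Time passes only in rows, so rows that do not move let the fingers close. It gives the time, the measured TCP pose, the force, the opening and the grip force at its end, in the units of the state.
- ctrl.get_obs(): the state, without advancing time (a new reading comes with each control period).
- imaging.get_image(name): name is "scene" or "top" or "wrist"; returns a dict with "color" (400x640x3 uint8, blue, green, red), "fx", "fy", "cx", "cy" (pixels), "extrinsics" (4x4, takes a point from world to camera coordinates); the wrist camera has in their place "hand_eye" (4x4, takes a point from camera to tool coordinates, whose origin is the TCP and whose axes are the flange's). Camera axes: x right, y down, z forward; pixel columns grow to the right and rows downward; lengths in m; the calibration is good to about 2 mm. A picture is of the moment at which its call begins: read the wrist's pose just before it. There is no depth.
- ctrl.finish_job(): hands the job in; it is judged then, once.
The state is a dict: "t": time; "q": joint angles; "dq": joint speeds; "effort": joint torques, N m; "tool_pos": TCP position; "tool_rot": TCP orientation; "contact_force": force on the tool from outside, world axes, zero at the start; "wrist_torque": the same for the moment, N m; "opening": finger opening in m; "grip_force": force on a finger pad.
Only numpy, scipy, OpenCV 4.12 (cv2) and the standard library are available. Lean on these libraries where they do the work, as an engineer would, in place of code of your own. Each camera call takes 0.05 s, during which the arm holds its last target. There are 200 camera calls.

## Working session

There is one attempt and no reset: what is moved stays moved. The work goes in short steps, Python scripts to look and compute and a tool call to move; the robot and the scene stay as the last step left them, time stands still between calls to the robot, and variables do not carry over. Pictures are saved under pics/ and viewed, at most 10 in all, crops included, and the job is handed in when it is done.

Besides the shell and the picture viewer there is one more tool, called after "Call:" as name(argument=value, ...) on one line, values as JSON. play_rows: Moves the arm, as the interface text tells. Shift numbers are shares of 0.05 m and turn numbers shares of 8 degrees, none past 1 either way. Its arguments: {"type":"object","properties":{"series":{"type":"array"},"force":{"type":"number"}},"required":["series"]}

```bash
mkdir -p pics; ls
python3 - <<'E'
from station import ctrl, imaging
import cv2, numpy as np
o=ctrl.get_obs(); print(o)
for n in ("scene","top"):
    d=imaging.get_image(n); cv2.imwrite(f"pics/{n}0.png",d["color"]); print(n,d["fx"],d["fy"],d["cx"],d["cy"],np.round(d["extrinsics"],4).tolist())
E
```

```text
pics
{'t': 0.0, 'q': array([-1.38501558e+00,  5.33367276e-02,  1.61429863e+00,  9.96373388e-06,
        1.47599251e+00, -1.18983637e-01]), 'dq': array([-0.00037915,  0.00044994, -0.00099718, -0.00078153,  0.00045882,
        0.00201688]), 'effort': array([-1.22295569e-03, -3.93682945e+01, -3.70176494e+01, -1.40619413e-04,
        7.20718337e-03,  1.50443464e-05]), 'tool_pos': array([ 0.18743978, -0.59557839,  0.23007273]), 'tool_rot': array([-3.10317815e+00, -4.76561951e-01,  9.11227793e-05]), 'contact_force': array([-0.11038231, -0.26976883, -0.21387092]), 'wrist_torque': array([-0.03299243, -0.06733749, -0.0290732 ]), 'grip_force': 0.0, 'opening': 0.08525721897719286}
scene 373.18290691025885 373.18290691025885 315.0915037980281 196.8589514367461 [[0.8529, 0.522, -0.0043, -0.4896], [0.4502, -0.7398, -0.5001, -0.1256], [-0.2643, 0.4246, -0.866, 1.0999], [0.0, 0.0, 0.0, 1.0]]
top 461.990558061735 461.990558061735 320.0467483972087 202.89527349488088 [[-0.0251, -0.9997, 0.0039, 0.1107], [-0.9985, 0.0248, -0.048, 0.5482], [0.0478, -0.0051, -0.9988, 1.5046], [0.0, 0.0, 0.0, 1.0]]
```

View pics/top0.png

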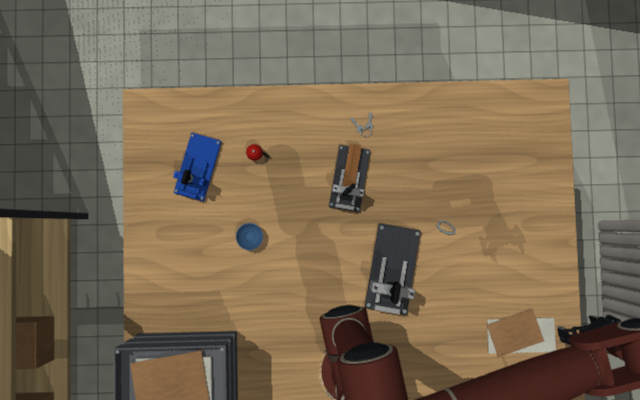

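View pics/scene0.png

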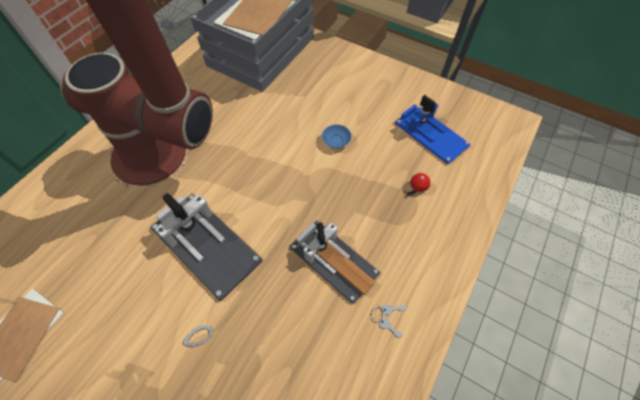

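The top view shows three presses. One is blue, at (197,167). A large grey one is at (393,270). The small grey one with the slat is at (350,180): its slat rear is near (354,147) and its stop end is near (348,210), facing the robot. The small one is the target.

Run:
```python
import cv2, numpy as np
a=cv2.imread("pics/top0.png")[110:220,310:390]; b=cv2.imread("pics/scene0.png")[210:310,280:390]
a=cv2.resize(a,None,fx=5,fy=5,interpolation=cv2.INTER_CUBIC); b=cv2.resize(b,None,fx=3.6,fy=3.6,interpolation=cv2.INTER_CUBIC)
m=np.zeros((550,400+396,3),np.uint8); m[:550,:400]=a; m[:360,400:]=b
cv2.imwrite("pics/m1.png",m)
```

```text
(no output)
```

View pics/m1.png

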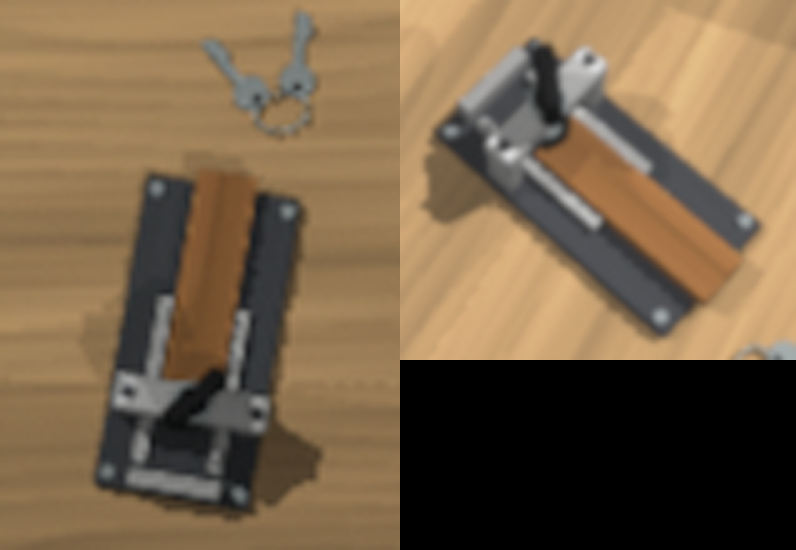

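The mosaic shows the plate's corners at about (148,175), (302,200), (250,512) and (97,485). The bridge bolts are at (127,390) and (257,412), and the slat rear edge runs from (195,170) to (256,178). The keys' ring is at about (283,115), well behind the slat.

```bash
cat > h.py <<'E'
import numpy as np, cv2
from scipy.spatial.transform import Rotation as R
from station import ctrl, imaging
def ray(d,uv,z,T=None):
    E=d["extrinsics"] if T is None else np.linalg.inv(T)
    A=np.linalg.inv(E); p=A[:3,3]
    v=A[:3,:3]@np.array([(uv[0]-d["cx"])/d["fx"],(uv[1]-d["cy"])/d["fy"],1])
    return p+v*(z-p[2])/v[2]
def proj(d,P,T=None):
    E=d["extrinsics"] if T is None else np.linalg.inv(T)
    c=E[:3,:3]@P+E[:3,3]; return np.array([d["fx"]*c[0]/c[2]+d["cx"],d["fy"]*c[1]/c[2]+d["cy"]])
def wrist(name=None):
    o=ctrl.get_obs(); d=imaging.get_image("wrist")
    W=np.eye(4); W[:3,:3]=R.from_rotvec(o["tool_rot"]).as_matrix(); W[:3,3]=o["tool_pos"]
    if name: cv2.imwrite(name,d["color"])
    return o,d,W@d["hand_eye"]
E
python3 - <<'E'
from h import *
d=imaging.get_image("top"); s=imaging.get_image("scene")
g=lambda x,y,z: ray(d,(x/5+310-.4,y/5+110-.4),z)
c=[g(148,175,.012),g(302,200,.012),g(250,512,.012),g(97,485,.012)]
print(np.round(c,4).tolist()); n=np.linalg.norm
print("sides",[round(n(c[i]-c[(i+1)%4]),4) for i in range(4)])
f=(c[2]+c[3])/2; r=(c[0]+c[1])/2; x=(f-r)/n(f-r); print("xdir",x,np.degrees(np.arctan2(x[1],x[0])))
ctr=sum(c)/4; axis=ctr+x*.045; print("axis top",axis)
b=(g(127,390,.068)+g(257,412,.068))/2; print("bridge top",b)
h=lambda x,y,z: ray(s,((x-400)/3.6+280-.4,y/3.6+210-.4),z)
k=[h(434,132,.012),h(764,226,.012),h(664,336,.012)]
print("scene corners",np.round(k,4).tolist()); print("bridge scene",(h(590,58,.068)+h(502,148,.068))/2)
print("slat rear top",g(195,170,.026),g(256,176,.026), h(744,258,.026),h(708,302,.026))
print("knob top ends",g(165,420,.113),g(220,374,.113)); print("keys",g(283,115,.0))
E
```

```text
[[0.7423, 0.0288, 0.012], [0.7231, -0.0726, 0.012], [0.5177, -0.0322, 0.012], [0.5379, 0.0678, 0.012]]
sides [np.float64(0.1032), np.float64(0.2094), np.float64(0.1021), np.float64(0.208)]
xdir [-0.98170462  0.19041018  0.        ] 169.02327726996307
axis top [0.58607971 0.00650411 0.012     ]
bridge top [0.58753149 0.00757313 0.068     ]
scene corners [[0.5166, -0.0316, 0.012], [0.7438, 0.0274, 0.012], [0.7216, -0.0723, 0.012]]
bridge scene [0.58458333 0.00751506 0.068     ]
slat rear top [ 0.74236407 -0.00143585  0.026     ] [ 0.73742923 -0.04130667  0.026     ] [ 0.74268672 -0.00418637  0.026     ] [ 0.73603164 -0.04214061  0.026     ]
knob top ends [0.57287741 0.0274724  0.113     ] [ 0.60037503 -0.00712229  0.113     ]
keys [ 7.82481288e-01 -6.30633483e-02 -2.22044605e-16]
```

Both views agree. The screw axis is at about (0.586, 0.007) and press +x points at yaw 169°. The plate measures 0.208 × 0.103 m, which is right. The slat is about 51 mm short of home, and the knob bar's yaw is about 128°. Next I turn the tool to yaw -11° and go behind the slat.

Call:
play_rows(series=[[0, [0, 0, 0], [0, 0, 0.89]], [0, [0, 0, 0], [0, 0, 0.89]], [0, [0, 0, 0], [0, 0, 0.89]], [0, [0, 0, 0], [0, 0, 0.89]], [0, [0.57, -0.84, 0], [0, 0, 0]], [0, [0.57, -0.84, 0], [0, 0, 0]], [0, [0.57, -0.84, 0], [0, 0, 0]], [0, [0.57, -0.84, 0], [0, 0, 0]]], force=40)

```text
t: 1.2
tool_pos: [0.3324, -0.4517, 0.2311]
tool_rot: [-3.127, 0.302, -0.0]
contact_force: [1.0, 0.5, -0.8]
opening: 0.0002
grip_force: 0.0
```

Call:
play_rows(series=[[0, [0.57, -0.84, 0], [0, 0, 0]], [0, [0.57, -0.84, 0], [0, 0, 0]], [0, [0.57, -0.84, 0], [0, 0, 0]], [0, [0.57, -0.84, 0], [0, 0, 0]], [0, [0.57, -0.84, 0], [0, 0, 0]], [0, [0.57, -0.84, 0], [0, 0, 0]], [0, [0.57, -0.84, 0], [0, 0, 0]], [0, [0.57, -0.84, 0], [0, 0, 0]]])

```text
t: 2.2
tool_pos: [0.6205, -0.1654, 0.2311]
tool_rot: [3.127, -0.301, -0.0]
contact_force: [1.5, -0.3, 0.3]
opening: 0.0003
grip_force: 0.0
```

Call:
play_rows(series=[[0, [0.57, -0.84, 0], [0, 0, 0]], [0, [0.57, -0.84, 0], [0, 0, 0]], [0, [0.57, -0.84, 0], [0, 0, 0]], [0, [0, 0, 0], [0, 0, 0]]])

```text
t: 2.7
tool_pos: [0.7289, -0.0565, 0.23]
tool_rot: [-3.127, 0.295, 0.002]
contact_force: [-1.0, -0.7, -0.9]
opening: 0.0
grip_force: 0.0
```

Call:
play_rows(series=[[0, [0.55, -0.78, 0], [0, 0, 0]], [0, [0, 0, 0.8], [0, 0, 0]], [0, [0, 0, 0], [0, 0, 0]], [0, [0, 0, 0], [0, 0, 0]]])

```text
t: 3.2
tool_pos: [0.7617, -0.0274, 0.192]
tool_rot: [3.127, -0.303, 0.0]
contact_force: [-0.2, 0.5, -0.5]
opening: 0.0001
grip_force: 0.0
```

Run:
```python
from h import *
o,d,T=wrist("pics/w1.png"); print(o["tool_pos"],o["tool_rot"],T[:3,3],o["contact_force"])
n=lambda px,py,z: np.array([.586-.9817*px-.1904*py,.007+.1904*px-.9817*py,z])
for P in [(-.156,.02,.026),(-.156,-.02,.026),(-.15,.052,.012),(-.15,-.052,.012)]: print(P,proj(d,n(*P),T))
```

```text
[ 0.76172395 -0.02735451  0.19200217] [ 3.12672171e+00 -3.03114041e-01  5.61555801e-05] [ 0.83402582 -0.04223466  0.33472109] [-0.24804175  0.47041529 -0.46150459]
(-0.156, 0.02, 0.026) [340.66918546 206.47303129]
(-0.156, -0.02, 0.026) [304.22460913 206.53549389]
(-0.15, 0.052, 0.012) [367.75659279 207.76160974]
(-0.15, -0.052, 0.012) [277.23586856 207.91662313]
```

View pics/w1.png

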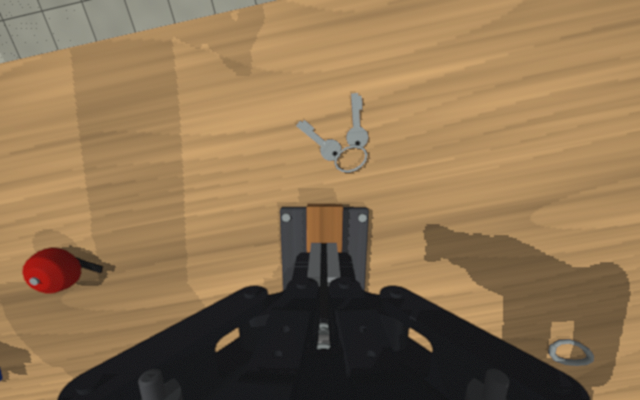

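The wrist view shows the slat rear end at (306–343, 205) and the plate corners at (280,207) and (370,207). That agrees within 3 mm, and the keys' ring is clear behind at (352,160). I lower behind the slat.

Call:
play_rows(series=[[0, [-0.04, 0, 0.9], [0, 0, 0]], [0, [0, 0, 0.9], [0, 0, 0]], [0, [0, 0, 0.9], [0, 0, 0]], [0, [0, 0, 0.78], [0, 0, 0]], [0, [0, 0, 0], [0, 0, 0]], [0, [0, 0, 0], [0, 0, 0]]])

```text
t: 4.0
tool_pos: [0.7619, -0.0267, 0.0207]
tool_rot: [3.127, -0.302, 0.007]
contact_force: [0.5, 0.4, 0.1]
opening: 0.0001
grip_force: 0.0
```

Call:
play_rows(series=[[0, [-0.2, 0, 0], [0, 0, 0]], [0, [-0.2, 0, 0], [0, 0, 0]], [0, [-0.2, 0, 0], [0, 0, 0]], [0, [-0.2, 0, 0], [0, 0, 0]], [0, [-0.1, 0, 0], [0, 0, 0]], [0, [0, 0, 0], [0, 0, 0]]])

```text
t: 4.75
tool_pos: [0.7153, -0.0173, 0.0171]
tool_rot: [-3.127, 0.301, 0.001]
contact_force: [-0.5, 0.1, 0.0]
opening: -0.0003
grip_force: 0.0
```

Call:
play_rows(series=[[0, [-0.05, 0, 0], [0, 0, 0]], [0, [-0.05, 0, 0], [0, 0, 0]], [0, [-0.05, 0, 0], [0, 0, 0]], [0, [-0.05, 0, 0], [0, 0, 0]], [0, [-0.03, 0, 0], [0, 0, 0]], [0, [0, 0, 0], [0, 0, 0]]])

```text
t: 5.5
tool_pos: [0.7044, -0.0152, 0.0173]
tool_rot: [-3.127, 0.301, 0.0]
contact_force: [-0.0, -0.2, -0.9]
opening: -0.0001
grip_force: 0.0
```

Call:
play_rows(series=[[0, [-0.03, 0, 0], [0, 0, 0]], [0, [0, 0, 0], [0, 0, 0]], [0, [0, 0, 0], [0, 0, 0]]])

```text
t: 5.88
tool_pos: [0.7031, -0.015, 0.0173]
tool_rot: [-3.127, 0.302, 0.0]
contact_force: [0.4, 0.1, -0.0]
opening: -0.0002
grip_force: 0.0
```

Call:
play_rows(series=[[0, [-0.03, 0, 0], [0, 0, 0]], [0, [0, 0, 0], [0, 0, 0]], [0, [0, 0, 0], [0, 0, 0]]])

```text
t: 6.25
tool_pos: [0.7016, -0.0147, 0.0173]
tool_rot: [-3.127, 0.301, 0.0]
contact_force: [-0.5, 0.4, 0.8]
opening: -0.0
grip_force: 0.0
```

Call:
play_rows(series=[[0, [-0.03, 0, 0], [0, 0, 0]], [0, [0, 0, 0], [0, 0, 0]], [0, [0, 0, 0], [0, 0, 0]]])

```text
t: 6.62
tool_pos: [0.7001, -0.0144, 0.0173]
tool_rot: [-3.127, 0.302, 0.0]
contact_force: [-0.1, -0.1, 0.9]
opening: -0.0003
grip_force: 0.0
```

Call:
play_rows(series=[[0, [-0.02, 0, 0], [0, 0, 0]], [0, [0, 0, 0], [0, 0, 0]], [0, [0, 0, 0], [0, 0, 0]]])

```text
t: 7.0
tool_pos: [0.6994, -0.0143, 0.0174]
tool_rot: [3.127, -0.302, 0.001]
contact_force: [1.6, 0.0, -0.1]
opening: 0.0005
grip_force: 0.6
```

Call:
play_rows(series=[[0, [-0.02, 0, 0], [0, 0, 0]], [0, [0, 0, 0], [0, 0, 0]], [0, [0, 0, 0], [0, 0, 0]]])

```text
t: 7.38
tool_pos: [0.6993, -0.0143, 0.018]
tool_rot: [3.127, -0.302, 0.004]
contact_force: [5.0, -2.2, 0.0]
opening: 0.0
grip_force: 2.7
```

Call:
play_rows(series=[[0, [-0.02, 0, 0], [0, 0, 0]], [0, [0, 0, 0], [0, 0, 0]], [0, [0, 0, 0], [0, 0, 0]]])

```text
t: 7.75
tool_pos: [0.6993, -0.0144, 0.0186]
tool_rot: [3.127, -0.302, 0.008]
contact_force: [7.3, -2.6, -0.5]
opening: -0.0001
grip_force: 3.6
```

Force rises while the position no longer changes, and the finger front reads -0.104 against the expected -0.105, so the slat is home. I back off, raise, and look at the knob.

Call:
play_rows(series=[[0, [0.05, 0, 0], [0, 0, 0]], [0, [0.1, 0, 0], [0, 0, 0]], [0, [0, 0, -0.5], [0, 0, 0]], [0, [0, 0, -0.9], [0, 0, 0]], [0, [0, 0, -0.9], [0, 0, 0]], [0, [0, 0, -0.9], [0, 0, 0]], [0, [0, 0, -0.9], [0, 0, 0]], [0, [-0.5, 0, 0], [0, 0, 0]]])

```text
t: 8.75
tool_pos: [0.683, -0.0109, 0.2309]
tool_rot: [3.127, -0.302, 0.018]
contact_force: [-0.2, 1.0, -0.2]
opening: 0.0001
grip_force: 0.0
```

Call:
play_rows(series=[[0, [-0.85, 0, 0], [0, 0, 0]], [0, [-0.85, 0, 0], [0, 0, 0]], [0, [-0.85, 0, 0], [0, 0, 0]], [0, [0, 0, 0], [0, 0, 0]], [0, [0, 0, 0], [0, 0, 0]]])

```text
t: 9.38
tool_pos: [0.5555, 0.0138, 0.2239]
tool_rot: [3.127, -0.301, 0.004]
contact_force: [-0.2, 0.9, 0.4]
opening: -0.0
grip_force: 0.0
```

Run:
```python
from h import *
o,d,T=wrist("pics/w2.png"); print(o["tool_pos"],o["tool_rot"],T[:3,3],o["contact_force"])
n=lambda px,py,z: np.array([.586-.9817*px-.1904*py,.007+.1904*px-.9817*py,z])
for P in [(0,0,.113),(0,.042,.068),(0,-.042,.068),(-.105,.02,.026),(-.105,-.02,.026)]: print(P,proj(d,n(*P),T))
cv2.imwrite("pics/w2c.png",cv2.resize(d["color"][60:260,190:450],None,fx=3,fy=3,interpolation=cv2.INTER_CUBIC))
```

```text
[0.55553702 0.01381663 0.22393259] [ 3.12701251 -0.30133023  0.00379303] [ 0.62751556 -0.000965    0.36682468] [-0.22943848  0.91747558  0.39926796]
(0, 0, 0.113) [323.53134451 166.02108825]
(0, 0.042, 0.068) [365.01051724 158.6350436 ]
(0, -0.042, 0.068) [282.01979812 158.68206038]
(-0.105, 0.02, 0.026) [342.57097474  52.45174115]
(-0.105, -0.02, 0.026) [304.34087284  52.47778777]
```

View pics/w2c.png

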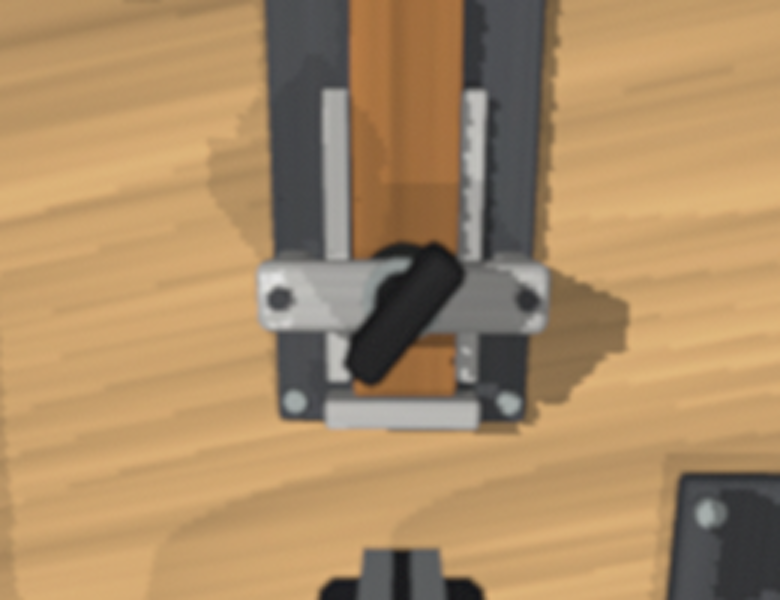

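The enlarged wrist view shows the slat touching the stop at (400,397). The bridge bolts are at (279,299) and (528,299), within 1 px of prediction, and the bar runs from (360,373) to (452,257), about 39° from tool x. I go to the axis and turn back 140° so that screwing has joint range.

Call:
play_rows(series=[[0.5, [0.6, 0.03, 0], [0, 0, 0]], [0.5, [0, 0, 0], [0, 0, -0.976]], [0.5, [0, 0, 0], [0, 0, -0.976]], [0.5, [0, 0, 0], [0, 0, -0.976]], [0.5, [0, 0, 0], [0, 0, -0.976]], [0.5, [0, 0, 0], [0, 0, -0.976]], [0.5, [0, 0, 0], [0, 0, -0.976]], [0.5, [0, 0, 0], [0, 0, -0.976]]])

```text
t: 10.42
tool_pos: [0.5853, 0.0063, 0.2227]
tool_rot: [2.914, 1.174, 0.0]
contact_force: [0.1, 0.6, -0.2]
opening: 0.0427
grip_force: 0.0
```

Call:
play_rows(series=[[0.5, [0, 0, 0], [0, 0, -0.976]], [0.5, [0, 0, 0], [0, 0, -0.976]], [0.5, [0, 0, 0], [0, 0, -0.976]], [0.5, [0, 0, 0], [0, 0, -0.976]], [0.5, [0, 0, 0], [0, 0, -0.976]], [0.5, [0, 0, 0], [0, 0, -0.976]], [0.5, [0, 0, 0], [0, 0, -0.976]], [0.5, [0, 0, 0], [0, 0, -0.976]]])

```text
t: 11.42
tool_pos: [0.5853, 0.0063, 0.2226]
tool_rot: [1.883, 2.515, 0.0]
contact_force: [-0.2, 0.3, 0.9]
opening: 0.0427
grip_force: 0.0
```

Call:
play_rows(series=[[0.5, [0, 0, 0], [0, 0, -0.976]], [0.5, [0, 0, 0], [0, 0, -0.976]], [0.5, [0, 0, 0], [0, 0, -0.976]], [0.5, [0, 0, 0], [0, 0, 0]], [0.5, [0, 0, 0], [0, 0, 0]]])

```text
t: 12.05
tool_pos: [0.5846, 0.0065, 0.2224]
tool_rot: [1.342, 2.84, 0.0]
contact_force: [-0.0, -0.2, -0.2]
opening: 0.0428
grip_force: 0.0
```

```bash
cat >> h.py <<'E'
def st(target=None):
    o=ctrl.get_obs(); M=R.from_rotvec(o["tool_rot"]).as_matrix()
    print("pos",np.round(o["tool_pos"],4),"yaw",round(np.degrees(np.arctan2(M[1,0],M[0,0])),2),"tilt",np.round(M[:2,2],3),"q6",round(np.degrees(o["q"][5]),1),"F",np.round(o["contact_force"],1),"M",np.round(o["wrist_torque"],2),"open",round(o["opening"],4),"t",o["t"])
    if target is not None: print("tool-frame share of .05:",np.round(M.T@(np.array(target)-o["tool_pos"])/.05,3))
E
python3 -c "
from h import *
st((.5855,.0065,.081))"
```

```text
pos [0.5846 0.0065 0.2224] yaw 129.41 tilt [ 0. -0.] q6 -46.1 F [-0.  -0.2 -0.2] M [-0.01 -0.01  0.01] open 0.0428 t 12.05
tool-frame share of .05: [-0.01   0.013  2.828]
```

Call:
play_rows(series=[[0.5, [-0.01, 0.013, 0.9], [0, 0, 0]], [0.5, [0, 0, 0.9], [0, 0, 0]], [0.5, [0, 0, 0.7], [0, 0, 0]], [0.5, [0, 0, 0.34], [0, 0, 0]], [0.5, [0, 0, 0], [0, 0, 0]], [0, [0, 0, 0], [0, 0, 0]], [0, [0, 0, 0], [0, 0, 0]], [0, [0, 0, 0], [0, 0, 0]]], force=40)

```text
t: 13.05
tool_pos: [0.5863, 0.0064, 0.0826]
tool_rot: [1.338, 2.839, 0.001]
contact_force: [-0.4, -0.7, 6.0]
opening: 0.0134
grip_force: 41.7
```

Call:
play_rows(series=[[0, [0, 0, 0], [0, 0, 0]], [0, [0, 0, 0], [0, 0, 0]]])

```text
t: 13.3
tool_pos: [0.5864, 0.0064, 0.0826]
tool_rot: [1.338, 2.839, 0.001]
contact_force: [-0.9, -0.2, 5.4]
opening: 0.0134
grip_force: 41.8
```

```bash
python3 -c "
from h import *
st()"
```

```text
pos [0.5864 0.0064 0.0826] yaw 129.53 tilt [ 0.004 -0.001] q6 -46.2 F [-0.9 -0.2  5.4] M [-0.06  0.15  0.06] open 0.0134 t 13.3
```

Call:
play_rows(series=[[0, [0, 0, 0], [0, 0, 0.5]], [0, [0, 0, 0], [0, 0, 0.5]]])

```text
t: 13.55
tool_pos: [0.5862, 0.0063, 0.0824]
tool_rot: [1.536, 2.737, 0.001]
contact_force: [-0.4, -0.5, 5.9]
opening: 0.0133
grip_force: 42.0
```

```bash
python3 -c "
from h import *
st()"
```

```text
pos [0.5862 0.0063 0.0824] yaw 121.4 tilt [ 0.003 -0.001] q6 -38.0 F [-0.4 -0.5  5.9] M [-0.22  0.19  0.01] open 0.0133 t 13.55
```

Call:
play_rows(series=[[0, [0, 0, 0], [0, 0, 0.5]], [0, [0, 0, 0], [0, 0, 0.5]]])

```text
t: 13.8
tool_pos: [0.586, 0.0062, 0.0823]
tool_rot: [1.723, 2.623, 0.001]
contact_force: [-2.4, -1.6, 5.7]
opening: 0.0132
grip_force: 41.9
```

```bash
python3 -c "
from h import *
st()"
```

```text
pos [0.586  0.0062 0.0823] yaw 113.4 tilt [ 0.003 -0.001] q6 -30.0 F [-2.4 -1.6  5.7] M [-0.2   0.23 -0.01] open 0.0132 t 13.8
```

Call:
play_rows(series=[[0, [0, 0, 0.003], [0, 0, 0.5]], [0, [0, 0, 0], [0, 0, 0.5]]])

```text
t: 14.05
tool_pos: [0.5859, 0.0062, 0.0822]
tool_rot: [1.902, 2.497, 0.001]
contact_force: [-1.9, -0.9, 6.4]
opening: 0.0135
grip_force: 42.0
```

```bash
python3 -c "
from h import *
st()"
```

```text
pos [0.5859 0.0062 0.0822] yaw 105.4 tilt [ 0.002 -0.001] q6 -22.0 F [-1.9 -0.9  6.4] M [-0.26  0.35  0.  ] open 0.0135 t 14.05
```

Call:
play_rows(series=[[0, [0, 0, 0.0025], [0, 0, 0.5]], [0, [0, 0, 0], [0, 0, 0.5]]])

```text
t: 14.3
tool_pos: [0.5857, 0.0062, 0.082]
tool_rot: [2.072, 2.359, 0.0]
contact_force: [-3.0, -1.3, 6.4]
opening: 0.0134
grip_force: 42.1
```

```bash
python3 -c "
from h import *
st()"
```

```text
pos [0.5857 0.0062 0.082 ] yaw 97.4 tilt [ 0.002 -0.001] q6 -14.0 F [-3.  -1.3  6.4] M [-0.25  0.47  0.03] open 0.0134 t 14.3
```

Call:
play_rows(series=[[0, [0, 0, 0.0025], [0, 0, 0.5]], [0, [0, 0, 0], [0, 0, 0.5]]])

```text
t: 14.55
tool_pos: [0.5855, 0.0061, 0.0819]
tool_rot: [2.232, 2.209, -0.0]
contact_force: [-3.4, -1.6, 7.9]
opening: 0.0138
grip_force: 42.1
```

```bash
python3 -c "
from h import *
st()"
```

```text
pos [0.5855 0.0061 0.0819] yaw 89.4 tilt [ 0.001 -0.001] q6 -6.0 F [-3.4 -1.6  7.9] M [-0.26  0.54  0.03] open 0.0138 t 14.55
```

Call:
play_rows(series=[[0, [0, 0, 0.0025], [0, 0, 0.5]], [0, [0, 0, 0], [0, 0, 0.5]]])

```text
t: 14.8
tool_pos: [0.5853, 0.0061, 0.0817]
tool_rot: [2.381, 2.048, -0.0]
contact_force: [-3.7, -1.3, 7.9]
opening: 0.0135
grip_force: 42.2
```

```bash
python3 -c "
from h import *
st()"
```

```text
pos [0.5853 0.0061 0.0817] yaw 81.4 tilt [ 0.001 -0.001] q6 2.0 F [-3.7 -1.3  7.9] M [-0.32  0.62 -0.  ] open 0.0135 t 14.8
```

Call:
play_rows(series=[[0, [0, 0, 0], [0, 0, 0.5]], [0, [0, 0, 0], [0, 0, 0.5]]])

```text
t: 15.05
tool_pos: [0.5851, 0.0062, 0.0816]
tool_rot: [2.518, 1.877, -0.001]
contact_force: [-4.4, -1.4, 7.5]
opening: 0.0133
grip_force: 42.2
```

```bash
python3 -c "
from h import *
st()"
```

```text
pos [0.5851 0.0062 0.0816] yaw 73.4 tilt [ 0.    -0.001] q6 10.0 F [-4.4 -1.4  7.5] M [-0.27  0.7   0.05] open 0.0133 t 15.05
```

Call:
play_rows(series=[[0, [0, 0, 0], [0, 0, 0.5]], [0, [0, 0, 0], [0, 0, 0.5]]])

```text
t: 15.3
tool_pos: [0.585, 0.0062, 0.0815]
tool_rot: [2.643, 1.697, -0.001]
contact_force: [-5.8, -2.6, 6.5]
opening: 0.0128
grip_force: 42.2
```

```bash
python3 -c "
from h import *
st()"
```

```text
pos [0.585  0.0062 0.0815] yaw 65.41 tilt [-0.    -0.001] q6 18.0 F [-5.8 -2.6  6.5] M [-0.22  0.68  0.06] open 0.0128 t 15.3
```

Call:
play_rows(series=[[0, [0, 0, 0], [0, 0, 0.5]], [0, [0, 0, 0], [0, 0, 0.5]]])

```text
t: 15.55
tool_pos: [0.5848, 0.0063, 0.0813]
tool_rot: [2.755, 1.509, -0.001]
contact_force: [-5.0, -1.9, 6.1]
opening: 0.0134
grip_force: 42.1
```

```bash
python3 -c "
from h import *
st()"
```

```text
pos [0.5848 0.0063 0.0813] yaw 57.41 tilt [-0.001 -0.001] q6 26.0 F [-5.  -1.9  6.1] M [-0.14  0.73  0.07] open 0.0134 t 15.55
```

Call:
play_rows(series=[[0, [0, 0, 0], [0, 0, 0.5]], [0, [0, 0, 0], [0, 0, 0.5]]])

```text
t: 15.8
tool_pos: [0.5847, 0.0064, 0.0813]
tool_rot: [2.854, 1.313, -0.002]
contact_force: [-5.7, 0.2, 8.0]
opening: 0.0134
grip_force: 42.2
```

```bash
python3 -c "
from h import *
st()"
```

```text
pos [0.5847 0.0064 0.0813] yaw 49.41 tilt [-0.001 -0.001] q6 34.0 F [-5.7  0.2  8. ] M [-0.14  0.83  0.07] open 0.0134 t 15.8
```

Call:
play_rows(series=[[0, [0, 0, 0], [0, 0, 0.5]], [0, [0, 0, 0], [0, 0, 0.5]]])

```text
t: 16.05
tool_pos: [0.5845, 0.0066, 0.0813]
tool_rot: [-2.939, -1.111, 0.002]
contact_force: [-6.2, 0.9, 7.9]
opening: 0.0135
grip_force: 42.3
```

```bash
python3 -c "
from h import *
st()"
```

```text
pos [0.5845 0.0066 0.0813] yaw 41.42 tilt [-0.001 -0.   ] q6 42.0 F [-6.2  0.9  7.9] M [-0.1   0.94  0.07] open 0.0135 t 16.05
```

Call:
play_rows(series=[[0, [0, 0, 0], [0, 0, 0.5]], [0, [0, 0, 0], [0, 0, 0.5]]])

```text
t: 16.3
tool_pos: [0.5844, 0.0067, 0.0813]
tool_rot: [-3.009, -0.904, 0.003]
contact_force: [-6.7, 0.4, 8.4]
opening: 0.0137
grip_force: 42.4
```

```bash
python3 -c "
from h import *
st()"
```

```text
pos [0.5844 0.0067 0.0813] yaw 33.43 tilt [-0.002 -0.   ] q6 50.0 F [-6.7  0.4  8.4] M [-0.04  0.99  0.15] open 0.0137 t 16.3
```

Call:
play_rows(series=[[0, [0, 0, 0], [0, 0, 0.5]], [0, [0, 0, 0], [0, 0, 0.5]]])

```text
t: 16.55
tool_pos: [0.5843, 0.0069, 0.0813]
tool_rot: [-3.064, -0.692, 0.003]
contact_force: [-6.6, 1.5, 8.5]
opening: 0.0132
grip_force: 42.4
```

```bash
python3 -c "
from h import *
st()"
```

```text
pos [0.5843 0.0069 0.0813] yaw 25.45 tilt [-0.002 -0.   ] q6 57.9 F [-6.6  1.5  8.5] M [0.06 1.05 0.22] open 0.0132 t 16.55
```

Call:
play_rows(series=[[0, [0, 0, 0], [0, 0, 0.5]], [0, [0, 0, 0], [0, 0, 0.5]]])

```text
t: 16.8
tool_pos: [0.5843, 0.007, 0.0813]
tool_rot: [-3.105, -0.476, 0.003]
contact_force: [-7.5, 1.4, 8.9]
opening: 0.0137
grip_force: 42.5
```

```bash
python3 -c "
from h import *
st()"
```

```text
pos [0.5843 0.007  0.0813] yaw 17.45 tilt [-0.002  0.   ] q6 65.9 F [-7.5  1.4  8.9] M [0.13 1.04 0.29] open 0.0137 t 16.8
```

Torque climbs steadily, 0.07 → 0.15 → 0.22 → 0.29 per 8°, from a base of about 0.07. That puts the bite at yaw about 42°, so the target is about -3.5°.

Call:
play_rows(series=[[0, [0, 0, 0], [0, 0, 0.5]], [0, [0, 0, 0], [0, 0, 0.5]]], force=60)

```text
t: 17.05
tool_pos: [0.5842, 0.0072, 0.0813]
tool_rot: [-3.13, -0.259, 0.003]
contact_force: [-7.5, 2.7, 8.7]
opening: 0.0129
grip_force: 59.6
```

```bash
python3 -c "
from h import *
st()"
```

```text
pos [0.5842 0.0072 0.0813] yaw 9.46 tilt [-0.002  0.001] q6 73.9 F [-7.5  2.7  8.7] M [0.24 1.08 0.3 ] open 0.0129 t 17.05
```

Call:
play_rows(series=[[0, [0, 0, 0], [0, 0, 0.35]], [0, [0, 0, 0], [0, 0, 0.35]]])

```text
t: 17.3
tool_pos: [0.5842, 0.0073, 0.0813]
tool_rot: [-3.139, -0.107, 0.003]
contact_force: [-6.3, 1.2, 8.9]
opening: 0.0131
grip_force: 59.6
```

```bash
python3 -c "
from h import *
st()"
```

```text
pos [0.5842 0.0073 0.0813] yaw 3.91 tilt [-0.002  0.001] q6 79.5 F [-6.3  1.2  8.9] M [0.28 1.12 0.36] open 0.0131 t 17.3
```

Call:
play_rows(series=[[0, [0, 0, 0], [0, 0, 0.4]], [0, [0, 0, 0], [0, 0, 0.4]]])

```text
t: 17.55
tool_pos: [0.5842, 0.0075, 0.0813]
tool_rot: [-3.14, 0.068, 0.003]
contact_force: [-6.2, 2.2, 9.8]
opening: 0.0133
grip_force: 59.7
```

```bash
python3 -c "
from h import *
st()"
```

```text
pos [0.5842 0.0075 0.0813] yaw -2.5 tilt [-0.002  0.001] q6 85.9 F [-6.2  2.2  9.8] M [0.35 1.09 0.4 ] open 0.0133 t 17.55
```

Call:
play_rows(series=[[0, [0, 0, 0], [0, 0, 0]], [0.5, [0, 0, 0], [0, 0, 0]], [0.5, [0, 0, 0], [0, 0, 0]], [0.5, [0, 0, 0], [0, 0, 0]]])

```text
t: 18.05
tool_pos: [0.5849, 0.0066, 0.0797]
tool_rot: [3.141, -0.068, 0.0]
contact_force: [0.3, 0.1, 0.6]
opening: 0.0424
grip_force: 0.0
```

```bash
python3 -c "
from h import *
st()"
```

```text
pos [0.5849 0.0066 0.0797] yaw -2.48 tilt [ 0. -0.] q6 85.8 F [0.3 0.1 0.6] M [-0.    0.06 -0.02] open 0.0424 t 18.05
```

Call:
play_rows(series=[[0.5, [0, 0, -0.4], [0, 0, 0]], [0.5, [0, 0, -0.8], [0, 0, 0]], [0.5, [0, 0, -0.9], [0, 0, 0]], [0.5, [0, 0, -0.9], [0, 0, 0]], [0, [-0.6, 0, 0], [0, 0, 0]], [0, [0, 0, 0], [0, 0, 0]], [0, [0, 0, 0], [0, 0, 0]]])

```text
t: 18.92
tool_pos: [0.5552, 0.0079, 0.2302]
tool_rot: [3.141, -0.068, 0.001]
contact_force: [0.1, 0.4, -0.6]
opening: 0.0
grip_force: 0.0
```

```bash
python3 -c "
from h import *
st()
o,d,T=wrist()
cv2.imwrite('pics/w3c.png',cv2.resize(d['color'][60:260,190:450],None,fx=3,fy=3,interpolation=cv2.INTER_CUBIC))"
```

```text
pos [0.5552 0.0079 0.2302] yaw -2.48 tilt [ 0.001 -0.   ] q6 85.6 F [ 0.1  0.4 -0.6] M [0.07 0.03 0.04] open 0.0 t 18.925
```

View pics/w3c.png

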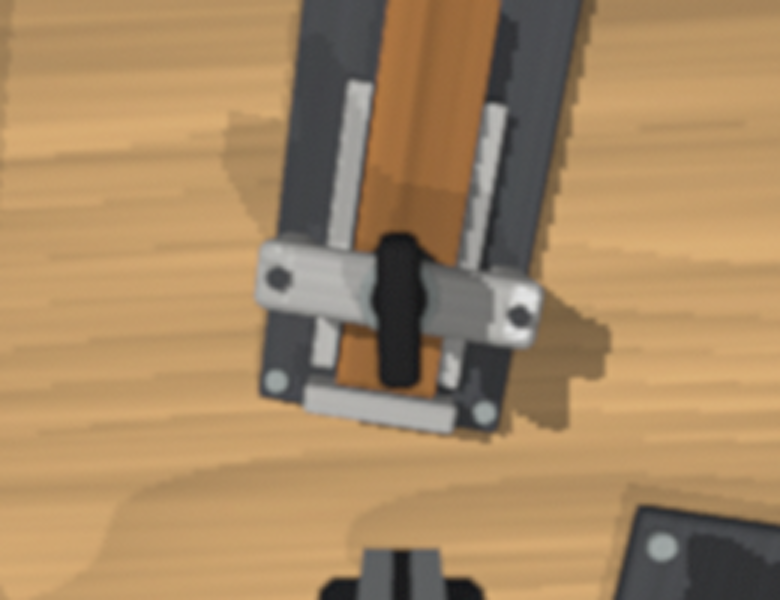

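The crop shows the bar at (400,310) aligned with the tool, so there was no slip. The slat is still against the stop at (385,392), and the gripper is clear. I hand in.

```bash
python3 -c "
from station import ctrl
print(ctrl.finish_job())"
```

```text
the job is handed in; nothing more can be done
None
```

The slat is home against the end stop, the knob is screwed down about an eighth of a turn past the bite (judged from the torque to within a few degrees), the gripper has let go, and the job is handed in at about 19 s.

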